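# Clamp the lid of the squat filter vessel with its T-handle

## Task

Tighten the lid of the wide, squat metal filter vessel: turn its T-handle clockwise (seen from above) until the screw is fully home against its stop. The gauge on its riser blocks the far side, so work in half turns from the robot's side: turn one end as far as it goes there, let go, then take the other end and turn on. Leave the handle of the tall, slim vessel as it is.

Things in the scene. Friction and masses are not known exactly. Their poses are not given: they have to be found in the camera images.
- squat_vessel: Wide, squat bright metal vessel fixed to the bench: 148 mm across the lid, lid top at 89 mm. Origin on its upright axis at bench level, z up. A bright yoke along its y axis spans the lid, top at 112 mm. Above it on the axis is the T-handle: a dark level round bar 130 mm long, 16 mm thick (19 mm balls at the ends), centre line always at 155 mm, on a boss 26 mm wide up to 166 mm.
- squat_handle (a joint): Turn of the squat vessel's T-handle, rad, growing clockwise from above; hard stop (home) at 5.8, begins at 0.2 to 1.8. The bar lies at vessel yaw + 90 degrees + (5.8 rad - value), anticlockwise from above, other end opposite; at the stop it is parallel to the yoke. Friction about 0.1 N m (2 N at the bar's end); it stays where left, and a small foot under the yoke moves with it.
- squat_gauge (a point): Top of the squat vessel's gauge, 233 mm above the bench, on the vessel's +x side (away from the robot; vessel yaw is within 20 degrees of zero), 90 mm from the vessel's axis: a drum 48 mm wide and 30 mm high on a fixed 14 mm upright pipe. The ends of the T-bar pass freely inside the pipe, a gripper does not.
- slim_bar_end (a point): One end of the T-handle bar of the tall, slim vessel (a bystander fixed to the bench, 96 mm across the lid, no gauge); to be left as it is. This bar is 100 mm long, 16 mm thick, level, 215 mm above the bench, so this point is 50 mm from that vessel's axis. The two vessels stand left and right of the middle, either way round, over 0.25 m apart.
Things that resemble listed ones, but are neither listed nor needed, are in the scene too. Leave any green or yellow look-alike of the squat_vessel alone.

How it is judged:
On the way:
1. the handle is let go part of the way, to change ends (turned past 2.2 rad but not yet past 5.2, the fingers off the squat vessel) (value of joint squat_handle between 2.2 and 5.2 rad and contact force between squat_vessel and the fingers below 0.2 N), for 0.2 s.
At the end, for the whole second after the job is handed in: The squat vessel's T-handle is turned clockwise to its stop (value above 5.6 rad, within about 11 degrees of the stop) and at rest; the slim vessel's bar end is within 15 mm of where it began (value of joint squat_handle above 5.6 rad and velocity of joint squat_handle below 0.05 rad/s and distance of slim_bar_end from where it was at the start of the episode below 0.015 m); the robot touches nothing.
It fails at once if the slim vessel's T-handle is turned (its bar end moves more than 15 mm) (distance of slim_bar_end from where it was at the start of the episode above 0.015 m).
It also fails if it takes over 56 s, if anything falls off the work surface, if the arm or the gripper's body presses on something with over 40 N, if the wrist force passes 120 N, or if a joint passes its speed limit or range.

## Robot

A 6-joint arm with a two-finger parallel gripper is mounted at the origin on the work surface. World frame = base frame: x ahead of the robot, y to its left, z up, the work surface at z = 0. Lengths are in m, angles in rad, forces in N, time in s.
With the tool pointing down it reaches from about 0.425 to 0.95 m from the base axis. Payload 3.5 kg.
Tool frame: the origin (TCP) lies between the finger pads; the fingertips stand 17 mm ahead of it and the grasp point (between the pads) lies 2 mm behind it (ctrl.tip_reach is the distance from the TCP to the fingertips, in m); z points along the fingers, y is the direction in which the jaws open and shut (so a half turn about z gives the same grasp; the last joint's range is limited). The gripper opens to 85 mm and grips with 20 to 120 N. Pads are 22 mm wide; open, the fingers measure 114 mm over their backs; the gripper's body (76 mm by 85 mm) begins 54 mm behind the grasp point. The pads swing forward as they close: fully open they stand 13 mm farther back than shut.
Start: joints at [1.188, 0.286, 1.577, -0, 1.279, -0.15], TCP at [0.156, 0.657, 0.248] pointing down, gripper open.
Joint ranges: [-2.77, 2.77], [-0.9, 2.22], [0.21, 2.48], [-1.53, 4.67], [0.24, 2.81], [-2.84, 2.84]. Speed limits (rad/s): [2.79, 2.79, 3.14, 3.14, 3.14, 3.14].

## Interface

Orientations are given as a unit quaternion [x, y, z, w].
In Python, from plant import monitor, imaging, workorder, ctrl gives the robot as it stands.
- The arm moves only by the tool send_rows, never from a script. Its argument "rows" is a list of rows, each a list of 4 numbers: the shift along the world's x, y, z normalised to -1 to 1, where 1 is 0.3 m, then the turn about the world's z normalised to -1 to 1, where 1 is 360 degrees. A call has 1 to 20 rows; each row is the pose to reach, as a shift and turn from the pose commanded when the call began, turning the shorter way round; what a row does not reach only later rows make up. A row lasts 1/8 s, in which the tool goes at most 62.5 mm and 10.7 degrees, less where a joint would pass 70% of its speed; a pose out of reach is approached as far as the arm can. A call with a number of a shift or a turn outside -1 to 1 is refused whole. A call with a gripper value outside its range is refused whole. "jaw" is the closure, from 0 (fully open) to 1 (shut), set as the call begins (left out, the last holds). The fingers move at their own pace and stop on an object; "newtons" is the grip in N (left out, the last holds). Time passes only in rows, so rows that repeat a pose let the fingers close. It gives the time, the measured TCP pose, the force and the opening at its end, in the units of the state.
- monitor.get_state(): the state, without advancing time (a new reading comes with each control period).
- imaging.read_camera(name): name is "scene" or "top"; returns the picture (480x640x3 uint8, red, green, blue); there is no depth.
- imaging.calibration(name): a dict with "intrinsics" (3x3 intrinsics, pixels), "dist_coeffs" ([k1, k2, p1, p2, k3] as OpenCV has them; the pictures are not rectified), "cam_to_world" (4x4, takes a point from camera to world coordinates). Camera axes: x right, y up, looking along -z (the intrinsics and any distortion apply to the point x, -y, -z); pixel columns grow to the right and rows downward; lengths in m; the calibration is good to about 2 mm. A picture is of the moment at which its call begins. calibration takes no time and is no camera call.
- workorder.sign_off(): hands the job in, once; it reports no verdict.
The state is a dict: "time": time; "qpos": joint angles; "dq": joint speeds; "joint_efforts": joint torques, N m; "eef_pos": TCP position; "tcp_rot": TCP orientation; "contact_force": force on the tool from outside, world axes, zero at the start; "wrist_torque": the same for the moment, N m; "opening": opening from 0.0 (shut) to 1.0 (fully open).
Only numpy, scipy, OpenCV 4.12 (cv2) and the standard library are available. Lean on these libraries where they do the work, as an engineer would, in place of code of your own. Each camera call takes 0.05 s, during which the arm holds its last target.

## Working session

There is one attempt and no reset: what is moved stays moved. The work goes in short steps, Python scripts to look and compute and a tool call to move; the robot and the scene stay as the last step left them, time stands still between calls to the robot, and variables do not carry over. Pictures are saved under pics/ and viewed, and the job is handed in when it is done.

Besides the shell and the picture viewer there is one more tool, called after ">>>" in YAML: its name, and indented under it one key for each argument. send_rows: Moves the arm, as the interface text tells. Scaled input: -1 to 1 covers 0.3 m each way for a shift and 360 degrees each way for a turn. Its arguments: {"type":"object","properties":{"rows":{"type":"array"},"jaw":{"type":"number"},"newtons":{"type":"number"}},"required":["rows"]}

```bash
ls; mkdir -p pics; python3 - <<'E'
from plant import monitor, imaging, workorder, ctrl
import cv2
for n in("scene","top"):
    im=imaging.read_camera(n); cv2.imwrite(f"pics/{n}0.png",im[:,:,::-1])
    c=imaging.calibration(n); print(n,c)
print(monitor.get_state())
E
```

```text
pics
scene {'intrinsics': array([[482.04302514,   0.        , 324.5624864 ],
       [  0.        , 482.04302514, 244.691548  ],
       [  0.        ,   0.        ,   1.        ]]), 'dist_coeffs': array([-0.1022065,  0.       ,  0.       ,  0.       ,  0.       ]), 'cam_to_world': array([[ 0.49863957, -0.6913638 ,  0.52285244,  0.99604494],
       [ 0.86680472,  0.3957239 , -0.30340101, -0.22147567],
       [ 0.00285527,  0.60449872,  0.796601  ,  0.86609287],
       [ 0.        ,  0.        ,  0.        ,  1.        ]])}
top {'intrinsics': array([[593.83890421,   0.        , 321.52319058],
       [  0.        , 593.83890421, 230.51166161],
       [  0.        ,   0.        ,   1.        ]]), 'dist_coeffs': array([0.0514815, 0.       , 0.       , 0.       , 0.       ]), 'cam_to_world': array([[-0.06260625,  0.97472712, -0.21444695,  0.26006307],
       [-0.99801694, -0.06254861,  0.00706132,  0.06922502],
       [-0.0065305 ,  0.21446377,  0.97671011,  1.33331114],
       [ 0.        ,  0.        ,  0.        ,  1.        ]])}
{'time': 0.1, 'qpos': array([ 1.18800118e+00,  2.87118008e-01,  1.57800782e+00, -3.68131008e-05,
        1.27863403e+00, -1.49993897e-01]), 'dq': array([ 5.18076123e-05, -2.88571368e-03, -5.05802507e-03,  1.92462778e-04,
        4.94278211e-04,  3.63286366e-03]), 'joint_efforts': array([ 4.71110652e-04, -4.07299483e+01, -2.93697542e+01, -1.13403255e-04,
        3.38366168e-03,  9.08207056e-07]), 'eef_pos': array([0.15549018, 0.65627464, 0.24707052]), 'tcp_rot': array([ 1.16132594e-01,  9.93233128e-01, -1.05001856e-03, -2.68264366e-04]), 'contact_force': array([ 0.02811665,  0.36182993, -0.03703312]), 'wrist_torque': array([-0.00394286,  0.0383862 ,  0.02272337]), 'opening': 1.00156879808943}
```

```bash
ls pics
```

```text
scene0.png
top0.png
```

View pics/scene0.png

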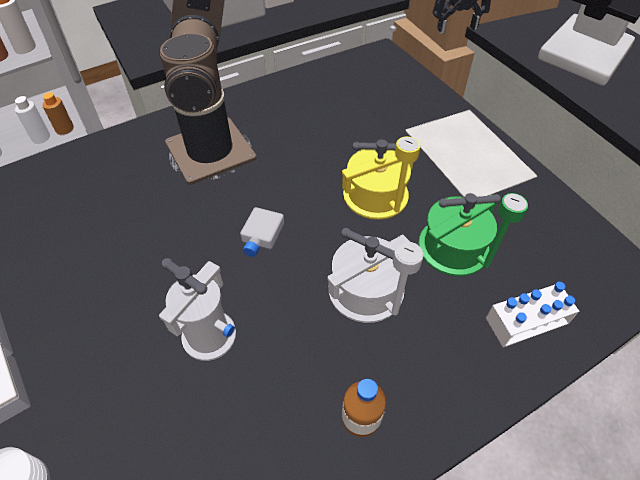

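View pics/top0.png

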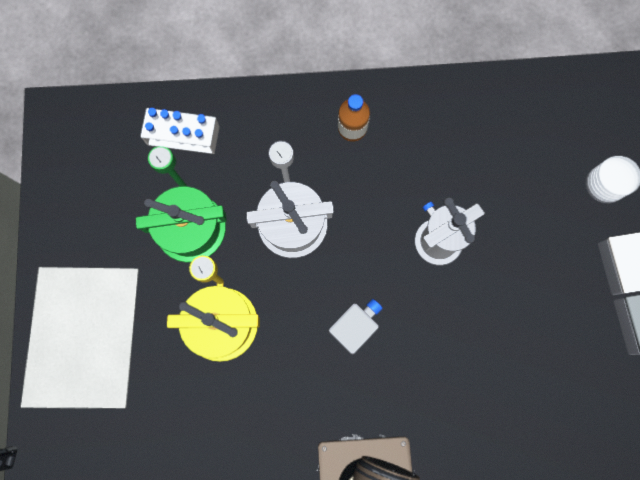

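The top image shows four candidates. The bright metal squat vessel at (290,215) has a gauge and a wide lid, so it fits. The green one at (185,215) and the yellow one at (215,320) are look-alikes. The slim vessel at (455,225) has no gauge and a narrow lid, so it's the bystander. Next I'll check this in an enlarged crop and measure.

```bash
cat > h.py <<'E'
import numpy as np, cv2
from plant import monitor, imaging
def ray(n,uv):
    c=imaging.calibration(n)
    p=cv2.undistortPoints(np.array(uv,float).reshape(-1,1,2),c["intrinsics"],c["dist_coeffs"]).reshape(-1,2)
    d=np.c_[p[:,0],-p[:,1],-np.ones(len(p))]@c["cam_to_world"][:3,:3].T
    return c["cam_to_world"][:3,3],d
def plane(n,uv,z):
    o,d=ray(n,uv); return o+d*((z-o[2])/d[:,2])[:,None]
def project(n,P):
    c=imaging.calibration(n);M=np.linalg.inv(c["cam_to_world"])
    q=np.atleast_2d(P)@M[:3,:3].T+M[:3,3]; q=q*[1,-1,-1]
    return cv2.projectPoints(q,np.zeros(3),np.zeros(3),c["intrinsics"],c["dist_coeffs"])[0].reshape(-1,2)
def dark(im,x0,x1,y0,y1,lo,hi):
    g=im.max(2); 
    m=np.zeros(g.shape,np.uint8); m[y0:y1,x0:x1]=((g[y0:y1,x0:x1]>=lo)&(g[y0:y1,x0:x1]<hi))
    return m
E
python3 - <<'E'
from h import *
im=cv2.imread("pics/top0.png")
c=im[130:270,220:360]; cv2.imwrite("pics/c1.png",cv2.resize(c,None,fx=4,fy=4,interpolation=cv2.INTER_CUBIC))
s=cv2.imread("pics/scene0.png")[210:330,310:440]; cv2.imwrite("pics/c2.png",cv2.resize(s,None,fx=4,fy=4,interpolation=cv2.INTER_CUBIC))
for (x,y) in [(289,207),(275,186),(303,229),(280,200),(270,180),(320,250)]: print(x,y,im[y,x])
E
```

```text
289 207 [98 90 83]
275 186 [106  97  90]
303 229 [106  97  93]
280 200 [118 111 108]
270 180 [64 58 55]
320 250 [65 61 58]
```

View pics/c1.png

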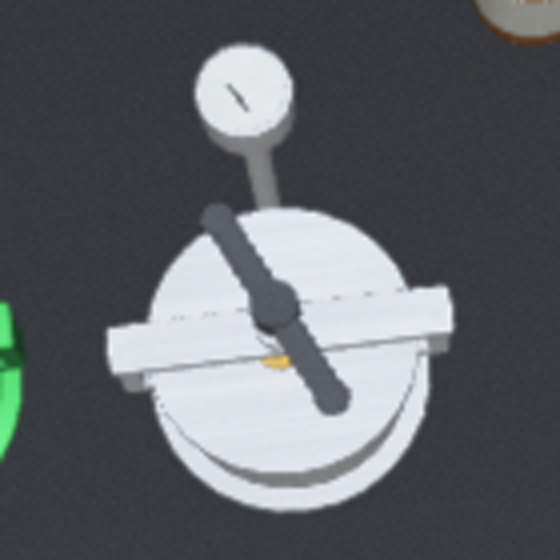

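View pics/c2.png

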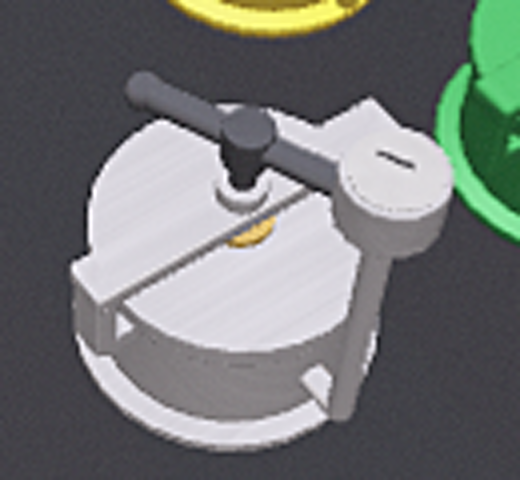

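```bash
python3 - <<'E'
from h import *
o=np.array([220,130])-0.375
P=lambda a,z: plane("top",np.array(a)/4+o,z)
e=P([(216,217),(333,398)],.155); print("ends",e, "mid",e.mean(0),"len",np.linalg.norm(e[0]-e[1]))
print("boss",P([(276,299)],.166)); g=P([(244,90)],.233);print("gauge",g)
y=P([(107,328),(109,376),(449,286),(453,330)],.112); l=y[:2].mean(0);r=y[2:].mean(0)
print("yoke",l,r,(l+r)/2, np.linalg.norm(l-r)); d=l-r; print("yaw from yoke",np.degrees(np.arctan2(-d[0],d[1])))
m=e.mean(0);print("yaw from gauge",np.degrees(np.arctan2(g[0,1]-m[1],g[0,0]-m[0])), np.linalg.norm((g[0]-m)[:2]))
d=e[0]-e[1];print("bar dir deg",np.degrees(np.arctan2(d[1],d[0])))
# scene
q=np.array([(145,88),(246,127),(396,168)])/4+np.array([310,210])-.375
print("scene near ball",plane("scene",q[:1],.155),"boss",plane("scene",q[1:2],.166),"gauge",plane("scene",q[2:],.233))
# others: gauges green/yellow, slim
print("slim",plane("top",[(449,203),(468,238)],.215),"yellow bar",plane("top",[(183,306),(234,332)],.155),"green",plane("top",[(148,204),(202,220)],.155))
E
```

```text
ends [[0.62361244 0.15332958 0.155     ]
 [0.52408185 0.09835855 0.155     ]] mid [0.57384714 0.12584406 0.155     ] len 0.11370203352426456
boss [[0.57492067 0.12410877 0.166     ]]
gauge [[0.66313585 0.13114499 0.233     ]]
yoke [0.56625152 0.21679202 0.112     ] [0.57860411 0.03414184 0.112     ] [0.57242781 0.12546693 0.112     ] 0.1830674006513732
yaw from yoke 3.869008519067728
yaw from gauge 3.3975719941726275 0.08944592745113361
bar dir deg 28.9119926682568
scene near ball [[0.52244833 0.09981713 0.155     ]] boss [[0.57236162 0.12313914 0.166     ]] gauge [[0.66122252 0.13197686 0.233     ]]
slim [[ 0.54430457 -0.18911681  0.215     ]
 [ 0.47300626 -0.21768027  0.215     ]] yellow bar [[0.38412639 0.34292522 0.155     ]
 [0.32699297 0.24418493 0.155     ]] green [[0.59695407 0.41161868 0.155     ]
 [0.55626204 0.30241956 0.155     ]]
```

>>> send_rows:
  rows:
    - [0,0,0.15,0]
    - [0,0,0.3,0]
    - [0.1,-0.15,0.3,0.02]
    - [0.2,-0.3,0.3,0.04]
    - [0.3,-0.45,0.3,0.06]
    - [0.4,-0.6,0.3,0.08]
    - [0.5,-0.75,0.3,0.1]
    - [0.6,-0.9,0.3,0.117]
    - [0.6,-0.9,0.3,0.117]
  jaw: 0.65
  newtons: 30

```text
time: 1.23
eef_pos: [0.3372, 0.3843, 0.3379]
tcp_rot: [-0.246, 0.969, -0.0, -0.0]
contact_force: [-0.4, -0.2, 0.4]
opening: 0.349
```

>>> send_rows:
  rows:
    - [0.12,-0.17,0,0]
    - [0.24,-0.34,0,0]
    - [0.36,-0.51,0,0]
    - [0.48,-0.68,0,0]
    - [0.6,-0.85,0,0]
    - [0.653,-0.95,0,0]
    - [0.653,-0.95,0,0]
    - [0.653,-0.95,-0.2,0]
    - [0.653,-0.95,-0.3,0]
    - [0.653,-0.95,-0.3,0]

```text
time: 2.48
eef_pos: [0.5292, 0.1034, 0.245]
tcp_rot: [-0.249, 0.968, 0.001, -0.003]
contact_force: [-0.0, 0.8, -0.2]
opening: 0.346
```

```bash
python3 - <<'E'
from h import *
for n in ("scene","top"):
    im=imaging.read_camera(n)[:,:,::-1]
    c=im[150:350,240:480] if n=="scene" else im[120:300,200:420]
    cv2.imwrite(f"pics/d_{n}.png",cv2.resize(c,None,fx=3,fy=3))
s=monitor.get_state();print(s["eef_pos"],s["qpos"])
E
```

```text
[0.53177389 0.10299742 0.24948156] [ 3.80156675e-03 -9.93014213e-03  1.90417998e+00  3.41162448e-04
  1.24606844e+00 -2.07086366e+00]
```

View pics/d_scene.png

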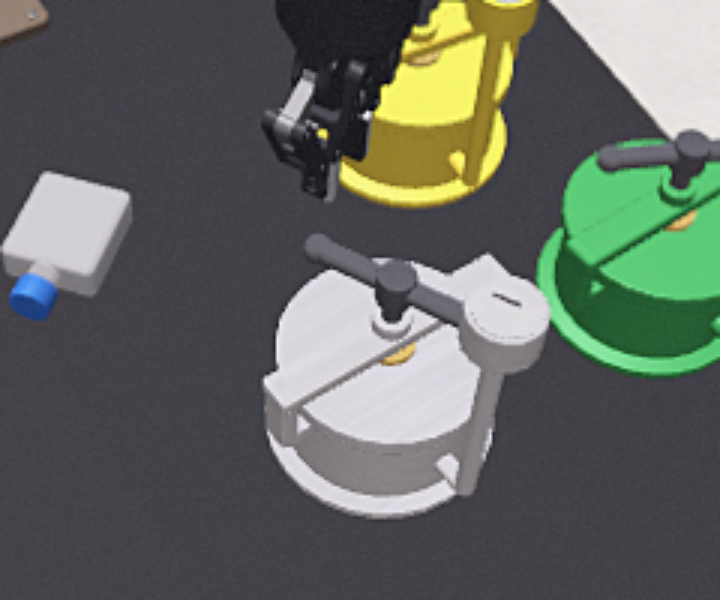

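View pics/d_top.png

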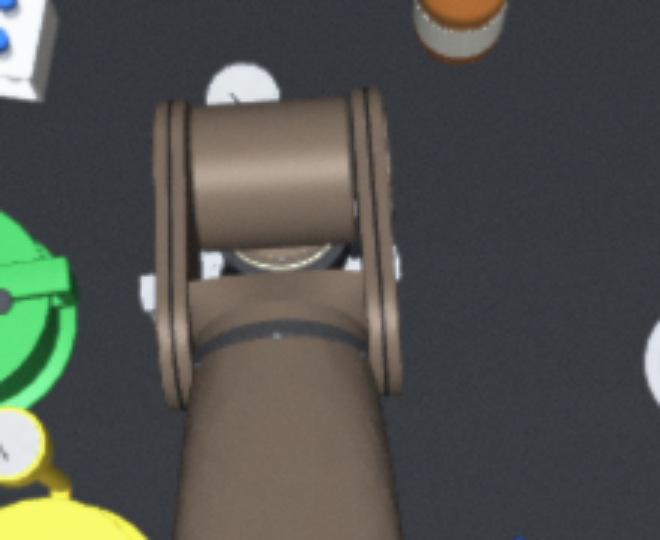

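The scene crop shows the open gripper above the near bar end, which is at crop (318,245), with nothing touching. I'll go down around it.

>>> send_rows:
  rows:
    - [0,0,0,0]
    - [0,0,-0.1,0]
    - [0,0,-0.16,0]
    - [0,0,-0.22,0]
    - [0,0,-0.27,0]
    - [0,0,-0.3,0]
    - [0,0,-0.327,0]
    - [0,0,-0.327,0]
    - [0,0,-0.327,0]

```text
time: 3.7
eef_pos: [0.532, 0.1018, 0.1508]
tcp_rot: [-0.249, 0.969, -0.0, 0.0]
contact_force: [-0.6, -0.4, 1.3]
opening: 0.35
```

```bash
python3 - <<'E'
from h import *
im=imaging.read_camera("scene")[:,:,::-1]
cv2.imwrite("pics/e.png",cv2.resize(im[170:330,290:450],None,fx=4,fy=4))
E
```

```text
(no output)
```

View pics/e.png

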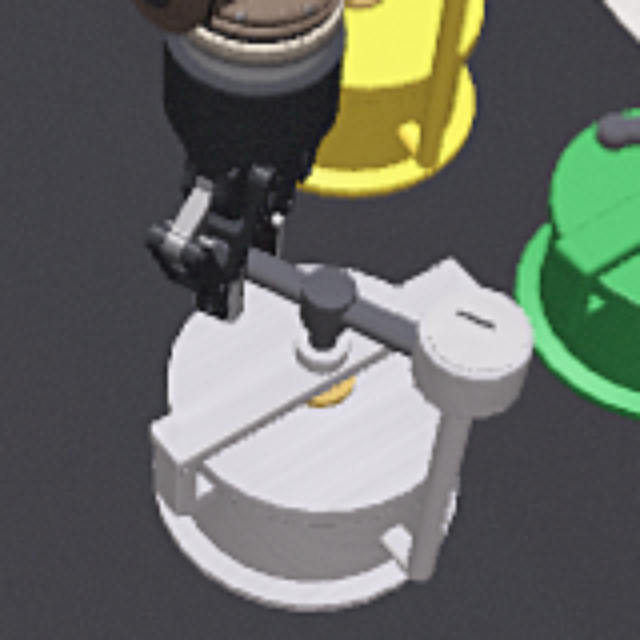

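Caged: the bar sits between the fingers (crop 235,270). Next I'll work out the arc rows.

```bash
cat >> h.py <<'E'
C=np.array([.573,.1245])
def arc(t0,t1,n,r=.047,hold=2,tw=None,start=None,z=0):
    # tw=(psi offset start, end) deg of tool relative to bar-aligned
    f=lambda t:C+r*np.array([np.cos(np.radians(t)),np.sin(np.radians(t))])
    s=f(t0) if start is None else np.array(start)
    tot=(t1-t0) if tw is None else tw
    for i in list(range(1,n+1))+[n]*hold:
        a=i/n; p=(f(t0+(t1-t0)*a)-s)/.3
        print([round(p[0],3),round(p[1],3),z,round(tot*a/360,3)],end=", ")
    print("end",f(t1))
E
python3 -c "
from h import *
arc(208.9,140.9,10,start=(.532,.102)); arc(140.9,64.9,11,hold=2)"
```

```text
[np.float64(-0.008), np.float64(0.016), 0, -0.019], [np.float64(-0.014), np.float64(0.034), 0, -0.038], [np.float64(-0.018), np.float64(0.052), 0, -0.057], [np.float64(-0.02), np.float64(0.07), 0, -0.076], [np.float64(-0.019), np.float64(0.089), 0, -0.094], [np.float64(-0.017), np.float64(0.107), 0, -0.113], [np.float64(-0.012), np.float64(0.125), 0, -0.132], [np.float64(-0.005), np.float64(0.142), 0, -0.151], [np.float64(0.004), np.float64(0.159), 0, -0.17], [np.float64(0.015), np.float64(0.174), 0, -0.189], [np.float64(0.015), np.float64(0.174), 0, -0.189], [np.float64(0.015), np.float64(0.174), 0, -0.189], end [0.53652582 0.15414176]
[np.float64(0.013), np.float64(0.014), 0, -0.019], [np.float64(0.027), np.float64(0.026), 0, -0.038], [np.float64(0.043), np.float64(0.037), 0, -0.058], [np.float64(0.06), np.float64(0.045), 0, -0.077], [np.float64(0.077), np.float64(0.052), 0, -0.096], [np.float64(0.096), np.float64(0.056), 0, -0.115], [np.float64(0.115), np.float64(0.058), 0, -0.134], [np.float64(0.134), np.float64(0.057), 0, -0.154], [np.float64(0.152), np.float64(0.055), 0, -0.173], [np.float64(0.17), np.float64(0.05), 0, -0.192], [np.float64(0.188), np.float64(0.043), 0, -0.211], [np.float64(0.188), np.float64(0.043), 0, -0.211], [np.float64(0.188), np.float64(0.043), 0, -0.211], end [0.59293737 0.16706173]
```

>>> send_rows:
  rows:
    - [-0.008,0.016,0,-0.019]
    - [-0.014,0.034,0,-0.038]
    - [-0.018,0.052,0,-0.057]
    - [-0.02,0.07,0,-0.076]
    - [-0.019,0.089,0,-0.094]
    - [-0.017,0.107,0,-0.113]
    - [-0.012,0.125,0,-0.132]
    - [-0.005,0.142,0,-0.151]
    - [0.004,0.159,0,-0.17]
    - [0.015,0.174,0,-0.189]
    - [0.015,0.174,0,-0.189]
    - [0.015,0.174,0,-0.189]

```text
time: 5.25
eef_pos: [0.5363, 0.154, 0.1506]
tcp_rot: [0.335, 0.942, 0.0, 0.0]
contact_force: [0.3, -0.7, -0.0]
opening: 0.346
```

```bash
python3 - <<'E'
from h import *
im=imaging.read_camera("scene")[:,:,::-1]
cv2.imwrite("pics/f.png",cv2.resize(im[170:330,290:450],None,fx=4,fy=4))
E
```

```text
(no output)
```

View pics/f.png

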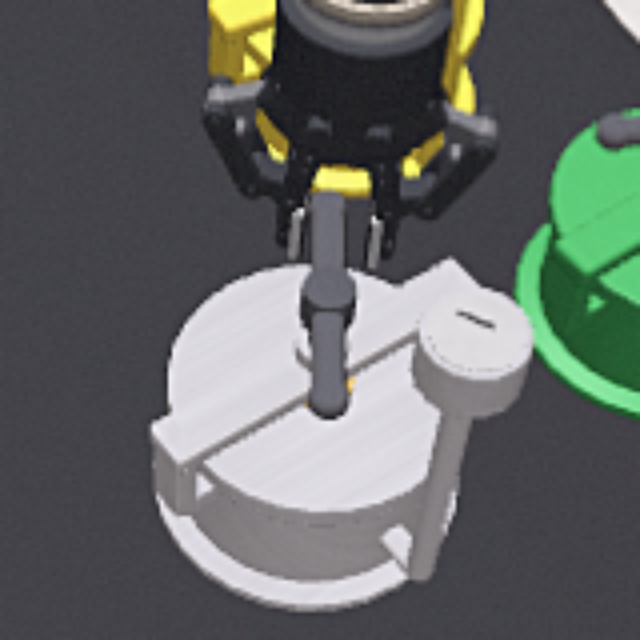

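The bar follows well: its near end is at crop (330,215), between the pads. The knuckles look about 125 mm wide and reach up to gauge-drum height. So I'll stop end A sooner, with the tool at 90°, back off a little and lift.

```bash
python3 -c "
from h import *
arc(140.9,90,7,start=(.5365,.1542)); arc(90,97,1,hold=0); print(C+.047*np.array([np.cos(np.radians(97)),np.sin(np.radians(97))]))" | sed 's/np.float64//g'
```

```text
[(0.014), (0.014), 0, -0.02], [(0.029), (0.027), 0, -0.04], [(0.046), (0.038), 0, -0.061], [(0.063), (0.046), 0, -0.081], [(0.082), (0.053), 0, -0.101], [(0.102), (0.056), 0, -0.121], [(0.122), (0.058), 0, -0.141], [(0.122), (0.058), 0, -0.141], [(0.122), (0.058), 0, -0.141], end [0.573  0.1715]
[(-0.019), (-0.001), 0, 0.019], end [0.56727214 0.17114967]
[0.56727214 0.17114967]
```

>>> send_rows:
  rows:
    - [0.014,0.014,0,-0.02]
    - [0.029,0.027,0,-0.04]
    - [0.046,0.038,0,-0.061]
    - [0.063,0.046,0,-0.081]
    - [0.082,0.053,0,-0.101]
    - [0.102,0.056,0,-0.121]
    - [0.122,0.058,0,-0.141]
    - [0.122,0.058,0,-0.141]
    - [0.122,0.058,0,-0.141]
    - [0.103,0.057,0,-0.122]
    - [0.103,0.057,0,-0.122]

```text
time: 6.68
eef_pos: [0.5668, 0.171, 0.1502]
tcp_rot: [0.664, 0.748, 0.0, 0.0]
contact_force: [-1.3, 0.8, -0.6]
opening: 0.349
```

```bash
python3 - <<'E'
from h import *
im=imaging.read_camera("scene")[:,:,::-1]
cv2.imwrite("pics/g.png",cv2.resize(im[170:330,290:450],None,fx=4,fy=4))
s=monitor.get_state();print(s["qpos"],s["contact_force"])
E
```

```text
[ 1.21734884e-01  2.05110703e-01  1.86342241e+00 -1.50980741e-04
  1.07261647e+00  3.80455523e-03] [-0.36337934  0.0322686  -0.62385174]
```

View pics/g.png

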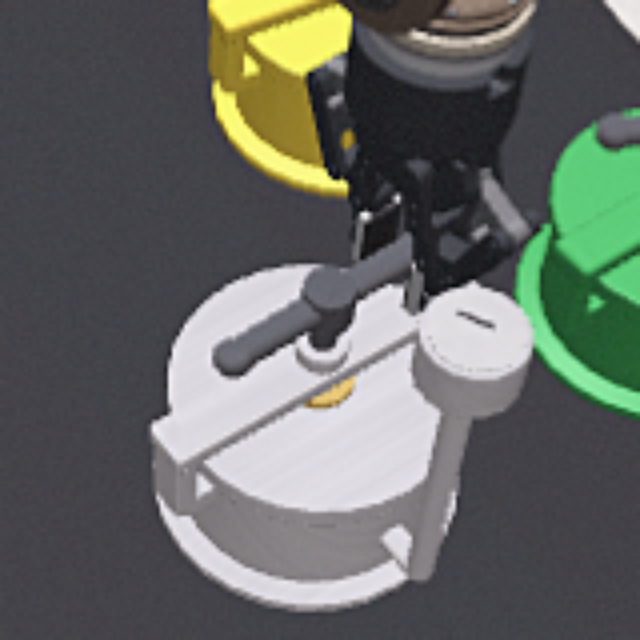

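End B is at crop (230,357) and the bar is almost parallel to the yoke. Lifting off now.

>>> send_rows:
  rows:
    - [0,0,0.1,0]
    - [0,0,0.25,0]
    - [0,0,0.4,0]
    - [0,0,0.45,0]
    - [0,0,0.45,0]

```text
time: 7.35
eef_pos: [0.5674, 0.1711, 0.2859]
tcp_rot: [0.664, 0.748, 0.001, 0.001]
contact_force: [0.0, -0.0, 0.1]
opening: 0.35
```

```bash
python3 - <<'E'
from h import *
q=np.array([(230,357),(328,288)])/4+np.array([290,170])-.375
b=plane("scene",q[:1],.155)[0]; print(b,plane("scene",q[1:],.166))
for c in (C,plane("scene",q[1:],.166)[0,:2]):
    d=b[:2]-c; print(np.degrees(np.arctan2(d[1],d[0]))%360,np.linalg.norm(d))
im=imaging.read_camera("scene")[:,:,::-1]
cv2.imwrite("pics/h.png",cv2.resize(im[170:330,290:450],None,fx=4,fy=4))
print(monitor.get_state()["eef_pos"])
E
```

```text
[0.57759704 0.06875524 0.155     ] [[0.57330297 0.1236191  0.166     ]]
274.7142804206179 0.05593398419651297
274.47528781066507 0.05503164646999596
[0.56659409 0.17098113 0.28396273]
```

View pics/h.png

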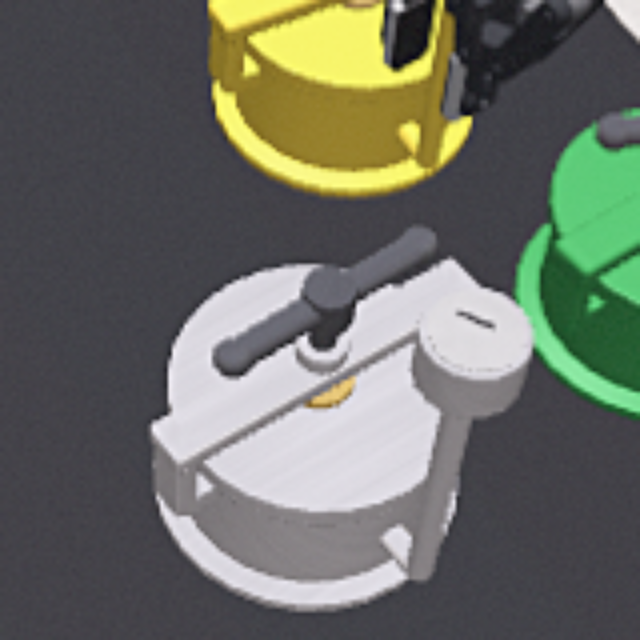

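The handle is released at about 94.6° (roughly 2.64 rad) and the fingers are clear. Now I'll take end B at 274.6°.

>>> send_rows:
  rows:
    - [0.01,-0.15,0,-0.003]
    - [0.031,-0.312,0,-0.007]
    - [0.031,-0.312,0,-0.007]
    - [0.031,-0.312,-0.1,-0.007]
    - [0.031,-0.312,-0.2,-0.007]
    - [0.031,-0.312,-0.28,-0.007]
    - [0.031,-0.312,-0.36,-0.007]
    - [0.031,-0.312,-0.42,-0.007]
    - [0.031,-0.312,-0.45,-0.007]
    - [0.031,-0.312,-0.45,-0.007]

```text
time: 8.65
eef_pos: [0.5759, 0.0777, 0.1494]
tcp_rot: [0.68, 0.733, -0.0, -0.001]
contact_force: [-0.2, -0.0, 0.3]
opening: 0.35
```

```bash
python3 - <<'E'
from h import *
im=imaging.read_camera("scene")[:,:,::-1]
cv2.imwrite("pics/i.png",cv2.resize(im[170:330,290:450],None,fx=4,fy=4))
s=monitor.get_state();print(s["qpos"],s["contact_force"])
arc(274.6,204.6,10,start=(.5768,.0777),hold=1)
arc(204.6,138,9,hold=2);arc(138,144,1,hold=1)
E
```

```text
[-4.05295522e-02  1.83105236e-01  1.88899665e+00  8.30281429e-05
  1.06926033e+00 -1.15714010e-01] [-0.1624766  -0.33905031  0.73315002]
[np.float64(-0.019), np.float64(-0.001), 0, -0.019], [np.float64(-0.038), np.float64(0.001), 0, -0.039], [np.float64(-0.057), np.float64(0.006), 0, -0.058], [np.float64(-0.075), np.float64(0.012), 0, -0.078], [np.float64(-0.092), np.float64(0.021), 0, -0.097], [np.float64(-0.108), np.float64(0.032), 0, -0.117], [np.float64(-0.122), np.float64(0.044), 0, -0.136], [np.float64(-0.135), np.float64(0.058), 0, -0.156], [np.float64(-0.146), np.float64(0.074), 0, -0.175], [np.float64(-0.155), np.float64(0.091), 0, -0.194], [np.float64(-0.155), np.float64(0.091), 0, -0.194], end [0.5302659 0.1049348]
[np.float64(-0.007), np.float64(0.019), 0, -0.021], [np.float64(-0.012), np.float64(0.039), 0, -0.041], [np.float64(-0.014), np.float64(0.059), 0, -0.062], [np.float64(-0.014), np.float64(0.079), 0, -0.082], [np.float64(-0.011), np.float64(0.099), 0, -0.103], [np.float64(-0.005), np.float64(0.118), 0, -0.123], [np.float64(0.003), np.float64(0.137), 0, -0.144], [np.float64(0.013), np.float64(0.154), 0, -0.164], [np.float64(0.026), np.float64(0.17), 0, -0.185], [np.float64(0.026), np.float64(0.17), 0, -0.185], [np.float64(0.026), np.float64(0.17), 0, -0.185], end [0.53807219 0.15594914]
[np.float64(-0.01), np.float64(-0.013), 0, 0.017], [np.float64(-0.01), np.float64(-0.013), 0, 0.017], end [0.5349762  0.15212591]
```

View pics/i.png

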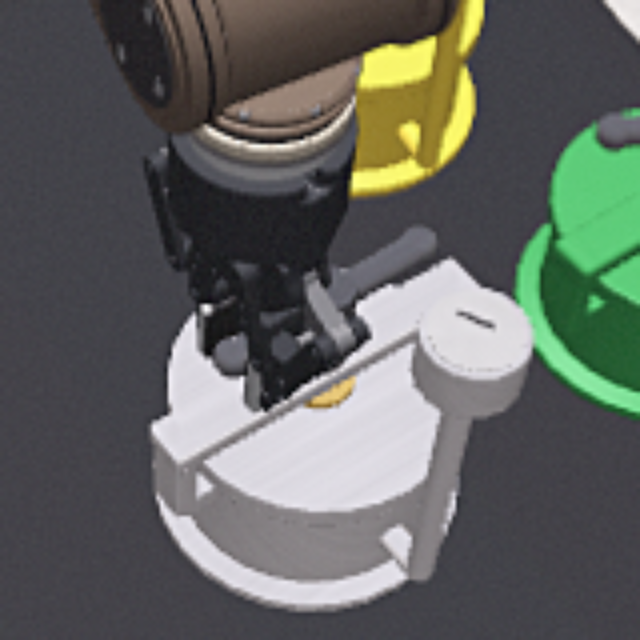

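End B is between the fingers (crop 235,350). Turning on.

>>> send_rows:
  rows:
    - [-0.019,-0.001,0,-0.019]
    - [-0.038,0.001,0,-0.039]
    - [-0.057,0.006,0,-0.058]
    - [-0.075,0.012,0,-0.078]
    - [-0.092,0.021,0,-0.097]
    - [-0.108,0.032,0,-0.117]
    - [-0.122,0.044,0,-0.136]
    - [-0.135,0.058,0,-0.156]
    - [-0.146,0.074,0,-0.175]
    - [-0.155,0.091,0,-0.194]
    - [-0.155,0.091,0,-0.194]

```text
time: 10.07
eef_pos: [0.5304, 0.1047, 0.1515]
tcp_rot: [0.977, 0.213, 0.001, 0.0]
contact_force: [0.4, -1.8, 0.3]
opening: 0.351
```

>>> send_rows:
  rows:
    - [-0.007,0.019,0,-0.021]
    - [-0.012,0.039,0,-0.041]
    - [-0.014,0.059,0,-0.062]
    - [-0.014,0.079,0,-0.082]
    - [-0.011,0.099,0,-0.103]
    - [-0.005,0.118,0,-0.123]
    - [0.003,0.137,0,-0.144]
    - [0.013,0.154,0,-0.164]
    - [0.026,0.17,0,-0.185]
    - [0.026,0.17,0,-0.185]
    - [0.026,0.17,0,-0.185]
    - [0.016,0.157,0,-0.168]
    - [0.016,0.157,0,-0.168]

```text
time: 11.7
eef_pos: [0.5346, 0.1517, 0.1503]
tcp_rot: [0.951, -0.309, 0.0, -0.0]
contact_force: [-0.2, -0.7, -0.6]
opening: 0.345
```

>>> send_rows:
  rows:
    - [0,0,0.1,0]
    - [0,0,0.25,0]
    - [0,0,0.4,0]
    - [0,0,0.45,0]
    - [0,0,0.45,0]

```text
time: 12.32
eef_pos: [0.535, 0.152, 0.2859]
tcp_rot: [0.951, -0.309, 0.001, -0.0]
contact_force: [0.6, 0.4, -0.8]
opening: 0.35
```

```bash
python3 - <<'E'
from h import *
im=imaging.read_camera("scene")[:,:,::-1]
cv2.imwrite("pics/j.png",cv2.resize(im[170:330,290:450],None,fx=4,fy=4))
s=monitor.get_state();print(s["qpos"],s["eef_pos"])
E
```

```text
[ 9.42573433e-02 -3.58125032e-03  1.83414450e+00  8.62818173e-05
  1.31237427e+00  2.29395792e+00] [0.53418    0.15186938 0.28403884]
```

View pics/j.png

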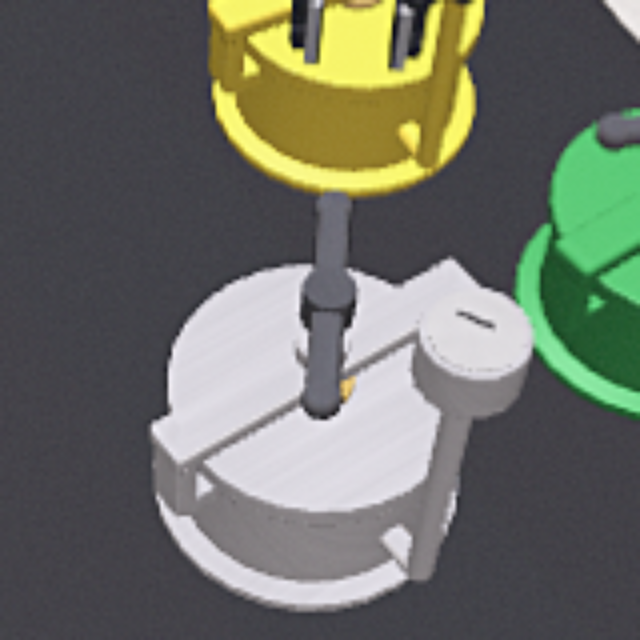

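```bash
python3 - <<'E'
from h import *
q=np.array([(334,203),(321,403)])/4+np.array([290,170])-.375
b=plane("scene",q,.155)
for p in b:
    d=p[:2]-C; print(np.degrees(np.arctan2(d[1],d[0]))%360,np.linalg.norm(d))
E
```

```text
143.61089787582628 0.059860968901233984
323.9236909109951 0.05722899678283476
```

>>> send_rows:
  rows:
    - [0,0,0,0.029]
    - [0,0,0,0.058]
    - [0,0,0,0.087]
    - [0,0,0,0.116]
    - [0,0,0,0.145]
    - [0,0,0,0.174]
    - [0,0,0,0.203]
    - [0,0,0,0.232]
    - [0,0,0,0.25]
    - [0,0,0,0.25]

```text
time: 13.62
eef_pos: [0.5336, 0.1518, 0.2823]
tcp_rot: [0.891, 0.453, -0.002, -0.001]
contact_force: [0.8, 0.1, -0.2]
opening: 0.346
```

>>> send_rows:
  rows:
    - [0,0,0,0.029]
    - [0,0,0,0.058]
    - [0,0,0,0.087]
    - [0,0,0,0.116]
    - [0,0,0,0.145]
    - [0,0,0,0.174]
    - [0,0,0,0.203]
    - [0,0,0,0.232]
    - [0,0,0,0.25]
    - [0,0,0,0.25]
    - [0,0,-0.1,0.25]
    - [0,0,-0.2,0.25]
    - [0,0,-0.28,0.25]
    - [0,0,-0.36,0.25]
    - [0,0,-0.42,0.25]
    - [0,0,-0.45,0.25]
    - [0,0,-0.45,0.25]

```text
time: 15.75
eef_pos: [0.5344, 0.1519, 0.1497]
tcp_rot: [0.309, 0.951, -0.0, -0.001]
contact_force: [-0.5, 0.1, 0.4]
opening: 0.349
```

```bash
python3 - <<'E'
from h import *
im=imaging.read_camera("scene")[:,:,::-1]
cv2.imwrite("pics/k.png",cv2.resize(im[170:330,290:450],None,fx=4,fy=4))
s=monitor.get_state();print(s["qpos"],s["eef_pos"],s["tcp_rot"])
arc(144,86,8,hold=2);arc(86,92,1)
E
```

```text
[ 9.42659628e-02  1.28351593e-01  1.95108516e+00  2.25613825e-05
  1.06164764e+00 -8.47389156e-01] [0.53489007 0.15192638 0.15056191] [3.09413391e-01 9.50927594e-01 1.10066385e-04 2.29268593e-04]
[np.float64(0.013), np.float64(0.015), 0, -0.02], [np.float64(0.027), np.float64(0.029), 0, -0.04], [np.float64(0.043), np.float64(0.04), 0, -0.06], [np.float64(0.061), np.float64(0.05), 0, -0.081], [np.float64(0.079), np.float64(0.057), 0, -0.101], [np.float64(0.098), np.float64(0.062), 0, -0.121], [np.float64(0.118), np.float64(0.064), 0, -0.141], [np.float64(0.138), np.float64(0.064), 0, -0.161], [np.float64(0.138), np.float64(0.064), 0, -0.161], [np.float64(0.138), np.float64(0.064), 0, -0.161], end [0.57627855 0.17138551]
[np.float64(-0.016), np.float64(0.0), 0, 0.017], [np.float64(-0.016), np.float64(0.0), 0, 0.017], [np.float64(-0.016), np.float64(0.0), 0, 0.017], end [0.57135972 0.17147137]
```

View pics/k.png

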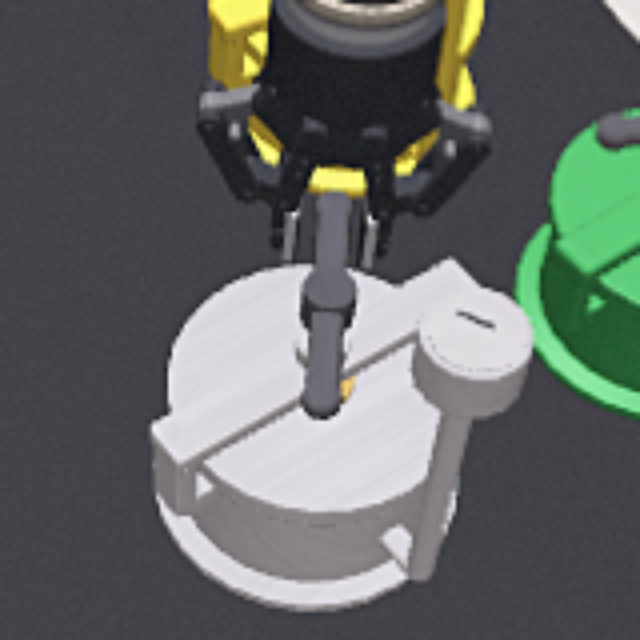

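The bar is centred between the pads (crop 332,215). I'll narrow the jaws a little and turn to the stop.

>>> send_rows:
  rows:
    - [0,0,0,0]
    - [0,0,0,0]
    - [0.013,0.015,0,-0.02]
    - [0.027,0.029,0,-0.04]
    - [0.043,0.04,0,-0.06]
    - [0.061,0.05,0,-0.081]
    - [0.079,0.057,0,-0.101]
    - [0.098,0.062,0,-0.121]
    - [0.118,0.064,0,-0.141]
    - [0.128,0.064,0,-0.151]
    - [0.128,0.064,0,-0.151]
    - [0.128,0.064,0,-0.151]
  jaw: 0.72

```text
time: 17.3
eef_pos: [0.5723, 0.1713, 0.1505]
tcp_rot: [0.709, 0.705, -0.001, -0.001]
contact_force: [-5.6, -0.0, 3.0]
opening: 0.281
```

```bash
python3 - <<'E'
from h import *
im=imaging.read_camera("scene")[:,:,::-1]
cv2.imwrite("pics/l.png",cv2.resize(im[170:330,290:450],None,fx=4,fy=4))
s=monitor.get_state();print(s["qpos"],s["eef_pos"],s["contact_force"])
E
```

```text
[1.20949194e-01 2.16544400e-01 1.84934499e+00 4.31722657e-04
 1.07728909e+00 1.26408375e-01] [0.57229626 0.1712898  0.15052542] [-6.16031102  1.04329331  4.30578   ]
```

View pics/l.png

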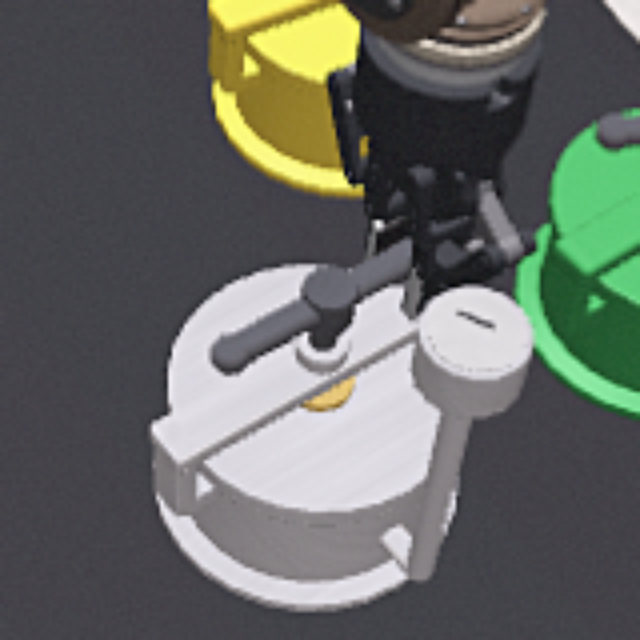

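>>> send_rows:
  rows:
    - [0.006,0,0,-0.005]
    - [0.008,0,0,-0.006]
    - [0.008,0,0,-0.006]

```text
time: 17.73
eef_pos: [0.5723, 0.1709, 0.1503]
tcp_rot: [0.722, 0.692, -0.004, -0.003]
contact_force: [-12.4, -1.8, 8.7]
opening: 0.28
```

```bash
python3 - <<'E'
from h import *
a=cv2.imread("pics/l.png")
im=imaging.read_camera("scene")[:,:,::-1]
b=cv2.resize(im[170:330,290:450],None,fx=4,fy=4); cv2.imwrite("pics/m.png",b)
q=np.array([(229,355)])/4+np.array([290,170])-.375
d=plane("scene",q,.155)[0,:2]-C; print(np.degrees(np.arctan2(d[1],d[0]))%360)
for n,i in(("l",a),("m",b)):
    g=i.max(2)[320:390,195:270]; ys,xs=np.nonzero(g<125); print(n,xs.min()+195,ys.max()+320,xs.mean()+195,ys.mean()+320)
print(monitor.get_state()["contact_force"])
E
```

```text
273.5244012850912
l 212 374 241.75258799171843 348.51966873706004
m 212 374 241.80341438178996 348.3771339886187
[-13.2273826   -2.51064845   8.86808733]
```

The bar didn't move while the force rose from 6 to 13 N, and its angle is 273.5° against the 273.7° expected at home. That's the stop, so I'll back off and lift.

>>> send_rows:
  rows:
    - [-0.023,0,0,0.018]
    - [-0.023,0,0,0.018]
    - [-0.023,0,0,0.018]

```text
time: 18.15
eef_pos: [0.5691, 0.171, 0.1504]
tcp_rot: [0.683, 0.731, 0.001, 0.001]
contact_force: [0.3, 0.4, 0.7]
opening: 0.279
```

>>> send_rows:
  rows:
    - [0,0,0.08,0]
    - [0,0,0.2,0]
    - [0,0,0.35,0]
    - [0,0,0.5,0]
    - [-0.2,0,0.6,0]
    - [-0.4,0,0.6,0]
    - [-0.4,0,0.6,0]
    - [-0.4,0,0.6,0]

```text
time: 19.15
eef_pos: [0.4491, 0.1711, 0.3308]
tcp_rot: [0.683, 0.731, 0.001, 0.001]
contact_force: [-0.3, -0.5, -0.0]
opening: 0.28
```

```bash
python3 - <<'E'
from h import *
im=imaging.read_camera("scene")[:,:,::-1]; cv2.imwrite("pics/n.png",im)
t=imaging.read_camera("top")[:,:,::-1]; cv2.imwrite("pics/nt.png",t)
cv2.imwrite("pics/n2.png",cv2.resize(im[170:330,290:450],None,fx=4,fy=4))
a=cv2.imread("pics/scene0.png"); print("slim diff",np.abs(a[250:360,150:245].astype(int)-im[250:360,150:245]).max())
s=monitor.get_state();print(s["time"],s["eef_pos"],s["contact_force"])
E
```

```text
slim diff 11
19.25 [0.44979722 0.17099205 0.33044444] [ 0.49761016 -0.47289187 -0.72775634]
```

View pics/n2.png

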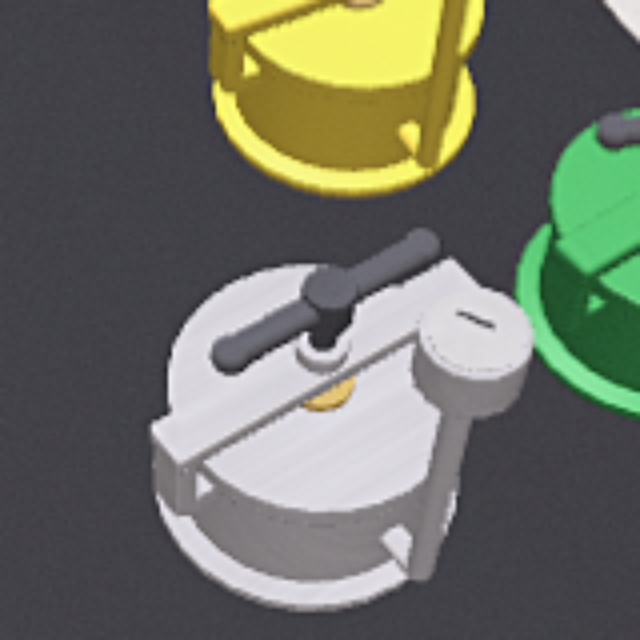

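View pics/n.png

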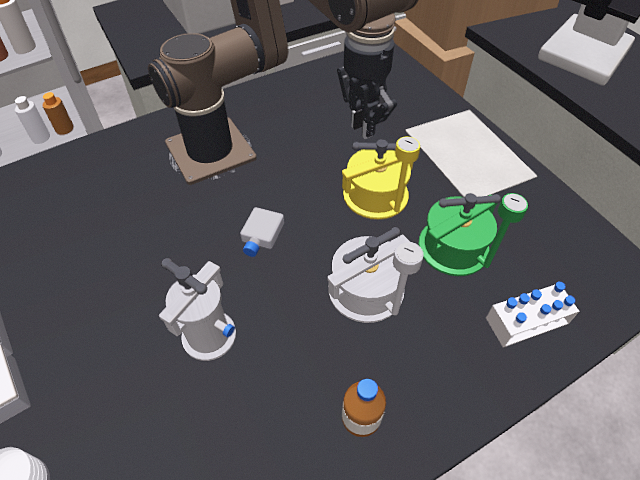

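The bar lies parallel to the yoke (ends at crop 228,355 and 424,241). The slim vessel's image region hasn't changed and the arm is clear.

```bash
python3 -c "
from plant import workorder
print(workorder.sign_off())"
```

```text
the job is handed in; nothing more can be done
None
```

The squat vessel's T-handle is turned clockwise to its stop, and the job was handed in at about 19 s. `sign_off` gives no verdict, so what follows rests on my own checks.

**How it was turned:**
- I turned it with the fingers loosely around the bar rather than gripping it.
- The near end went from about 0.65 rad to about 2.64 rad. I let go there with the fingers lifted clear for over half a second.
- The other end took the remaining 180°, with one extra release at about 144° (roughly 4.9 rad) to flip the wrist, which was near its joint limit.

**Last checks:**
- **At the stop:** pushing further raised the force from 6 to 13 N and the bar did not move. Its end measured 273.5°, against 273.7° expected at home, and the bar lies parallel to the yoke.
- **Other force seen:** about 9 N of that push was upward. I didn't trace the cause. The gripper was close to the gauge there, so light contact with it is possible, but the bar angle matches home either way.
- **Slim vessel:** its part of the scene picture is the same as at the start, to within image noise.
- **Arm:** it ended at rest above the bench, touching nothing. None of my checks failed.

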